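# Let a trouser-waist stretcher out by one hole on both sides

### The job

The next trousers are wider: let the waist stretcher on the counter out by one hole on each side. For each blue sleeve, pull up its black plunger knob, slide the sleeve outward to the next hole and let the pin go fully home again; take the two sides one after the other, in either order. Finish with the gripper still on one of the two knobs, holding its pin fully in, and leave the other things on the counter where they stand.

Things in the scene. Friction and masses are not known exactly. Their poses are not given: they have to be found in the camera images.
- stretcher: Trouser-waist stretcher fixed to the counter: grey base plate 120 x 150 x 12 mm, two cheeks 34 mm wide and a level 30 mm square steel tube, 410 mm long along the body's y axis, top 95 mm above the counter, 12 mm holes in it every 25 mm. A blue 42 mm square sleeve 120 mm long slides over each end. Origin: centre of the base's underside, on the counter; x across the tube, z up.
- left_knob: Black knob of the left spring plunger, 25 mm dia, 24 mm tall, red dot on top, over the blue sleeve at the stretcher's +y end, 130 mm from its origin; pulled straight up, it draws the 10 mm pin out of the hole. Origin: centre of its underside, 122 mm above the counter with the pin home. A 20 mm barrel under it stands on the sleeve's top, 21 mm below the knob; free space round both.
- left_grip (a point): Centre of the left knob's grip, on its axis 12 mm above its underside (134 mm above the counter with the pin home); moves with the knob; axes as the stretcher's.
- left_shoe (a point): Top centre of the rounded aluminium shoe (84 mm dia at its foot, 70 mm above, 72 mm tall) at the left sleeve's outer end; 118 mm above the counter, 125 mm outward of the knob. It moves with the sleeve.
- left_sleeve (a joint): Slide of the left sleeve along the tube in m, growing outward (the stretcher's +y): 0 = the hole it starts in, 0.025 = the next hole outward, 0.050 the one after, -0.025 the next inward. About 1 mm of play either way with the pin in a hole; slides with about 3 N once the pin is out.
- left_plunger (a joint): Height of the left pin and knob above home in m: 0 = home, pin 10 mm deep in the hole; above 0.010 it is clear; stop at 0.015. A spring presses it down with 4.5 N at 0, 6.8 N at 0.015. Let go between holes, it rides on the tube at 0.010 and drops in when the sleeve comes over a hole; its round nose draws the sleeve in from up to 2 mm off.
- right_knob: Black knob of the right spring plunger, 25 mm dia, 24 mm tall, red dot on top, over the blue sleeve at the stretcher's -y end, 130 mm from its origin; pulled straight up, it draws the 10 mm pin out of the hole. Origin: centre of its underside, 122 mm above the counter with the pin home. A 20 mm barrel under it stands on the sleeve's top, 21 mm below the knob; free space round both.
- right_grip (a point): Centre of the right knob's grip, on its axis 12 mm above its underside (134 mm above the counter with the pin home); moves with the knob; axes as the stretcher's.
- right_shoe (a point): Top centre of the rounded aluminium shoe (84 mm dia at its foot, 70 mm above, 72 mm tall) at the right sleeve's outer end; 118 mm above the counter, 125 mm outward of the knob. It moves with the sleeve.
- right_sleeve (a joint): Slide of the right sleeve along the tube in m, growing outward (the stretcher's -y): 0 = the hole it starts in, 0.025 = the next hole outward, 0.050 the one after, -0.025 the next inward. About 1 mm of play either way with the pin in a hole; slides with about 3 N once the pin is out.
- right_plunger (a joint): Height of the right pin and knob above home in m: 0 = home, pin 10 mm deep in the hole; above 0.010 it is clear; stop at 0.015. A spring presses it down with 4.5 N at 0, 6.8 N at 0.015. Let go between holes, it rides on the tube at 0.010 and drops in when the sleeve comes over a hole; its round nose draws the sleeve in from up to 2 mm off.
- spool: Bystander: thread spool, orange, 28 mm dia, 40 mm tall, standing on the stretcher's base plate; origin: centre of its underside.
- tape_case: Bystander: round yellow tape-measure case, 56 mm dia, 16 mm tall; origin: centre of its underside.
- pin_dish: Bystander: open steel pin dish, 92 mm dia, 24 mm tall; origin: centre of its underside.
- chalk_tin: Bystander: red chalk tin with white lid, 72 x 50 x 21 mm; origin: centre of its underside.
- stapler: Bystander: red and black ticket stapler, 130 x 34 mm, 60 mm tall; origin: centre of its underside.
- stain_brush: Bystander: wooden stain brush, 130 x 36 mm, 38 mm tall, bristles down; origin: centre of its underside.
- spray_bottle: Bystander: white spray bottle with blue trigger head, 65 mm dia, 180 mm tall; origin: centre of its underside.
- aloe_pot: Bystander: aloe in a white pot, 100 mm dia, about 175 mm tall; origin: centre of its underside.

How it is judged:
By the outcome, as a careful person would: the job done as asked, in the order asked, and still so for the second after the job is handed in, while the arm keeps its last pose, push and grip.
It also fails if it takes over 48 s, if anything falls off the work surface, if the arm or the gripper's body presses on something with over 40 N, if the wrist force passes 120 N, or if a joint passes its speed limit or range.

### The arm

A 6-joint arm with a two-finger parallel gripper is mounted at the origin on the work surface. World frame = base frame: x ahead of the robot, y to its left, z up, the work surface at z = 0. Lengths are in m, angles in rad, forces in N, time in s.
With the tool pointing down it reaches from about 0.35 to 0.775 m from the base axis. Payload 7.3 kg.
Tool frame: the origin (TCP) lies at the centre of the arm's flange, where the gripper is bolted on; the fingertips stand 178 mm ahead of it and the grasp point (between the pads) lies 159 mm ahead of it; z points along the fingers, y is the line along which they close (so a half turn about z gives the same grasp; the last joint's range is limited). The gripper opens to 92 mm and grips with 3 to 60 N. Pads are 19 mm wide; open, the fingers measure 130 mm over their backs; the gripper's body (75 mm by 190 mm) begins 47 mm behind the grasp point.
Start: joints at [1.037, 0.342, 1.524, -0, 1.275, -0.146], TCP at [0.199, 0.486, 0.405] pointing down, gripper open.
Joint ranges: [-2.53, 2.53], [-0.77, 2.02], [0.04, 2.7], [-1, 4.14], [0.28, 2.66], [-3.11, 3.11]. Speed limits (rad/s): [2.57, 2.57, 3.14, 3.14, 3.14, 3.14].

### API

Orientations are given as [roll, pitch, yaw] about the fixed x, y, z axes, in that order (R = Rz(yaw) Ry(pitch) Rx(roll)).
In Python, from cell import robot gives the robot as it stands.
- The arm moves only by the tool drive_effector, called after "Emit:" as name(argument=value, ...) on one line, values as JSON. Schema: {"type":"object","properties":{"motion":{"type":"string"},"aperture":{"type":"number"},"grip_n":{"type":"number"},"only":{"type":"string"},"quiet":{"type":"boolean"},"lines":{"type":"string"}},"required":["motion"],"additionalProperties":false}. motion is a string of 1 to 8 rows, parted by semicolons, with the numbers parted by spaces; each row has 6 numbers: dx, dy, dz in fractions of the full range, 1 being 0.3 m, then a rotation vector rx, ry, rz in a scale on which 1.0 is 120 degrees; each row shifts and turns the commanded pose from where the row before left it, along the tool's axes as they then stand; what a row does not reach is not made up. A row lasts 1/12 s, in which the tool goes at most 0.0417 m and 0.125 rad, less where a joint would pass 70% of its speed; a pose out of reach is approached as far as the arm can. aperture is the finger opening in m, set as the call begins (left out keeps the last). The fingers move at their own pace and stop on an object; grip_n is the grip in N (left out, the last holds). Time passes only in rows, so rows that do not move let the fingers close. The tool returns the time, the measured TCP pose, the force, the opening and the grip force at its end. only (a regular expression) keeps the lines of the reply that match it, lines (a string "A,B") keeps lines A to B, and quiet returns only ok. Shift and turn numbers lie between -1 and 1, and a call with a number outside is refused. Input that does not fit is refused with a message, and nothing moves.
- robot.observe(): the state, without advancing time (a new reading comes with each control period).
- robot.read_camera(name): name is "side" or "top"; returns a dict with "image" (420x560x3 uint8, red, green, blue), "fx", "fy", "cx", "cy" (pixels), "pose" (4x4, takes a point from camera to world coordinates). Camera axes: x right, y down, z forward; pixel columns grow to the right and rows downward; lengths in m; the calibration is good to about 2 mm. A picture is of the moment at which its call begins. There is no depth.
- robot.hand_in(): hands the job in; it is judged then, once.
The state is a dict: "time": time; "qpos": joint angles; "qvel": joint speeds; "joint_efforts": joint torques, N m; "tool_pos": TCP position; "tool_rot": TCP orientation; "contact_force": force on the tool from outside, world axes, zero at the start; "torque": the same for the moment, N m; "opening": finger opening in m; "grip_force": force on a finger pad.
Only numpy, scipy, OpenCV 4.12 (cv2) and the standard library are available. Lean on these libraries where they do the work, as an engineer would, in place of code of your own. Each camera call takes 0.05 s, during which the arm holds its last target. There are 200 camera calls.

## Working session

There is one attempt and no reset: what is moved stays moved. The work goes in short steps, Python scripts to look and compute and a tool call to move; the robot and the scene stay as the last step left them, time stands still between calls to the robot, and variables do not carry over. Pictures are saved under pics/ and viewed, at most 10 in all, crops included, and the job is handed in when it is done.

```bash
ls; mkdir -p pics; python3 - <<'E'
from cell import robot
import cv2
for n in("top","side"):
    c=robot.read_camera(n);cv2.imwrite(f"pics/{n}0.png",c["image"][:,:,::-1])
    print(n,c["fx"],c["cx"],c["cy"],c["pose"].round(4).tolist() if hasattr(c["pose"],'round') else c["pose"])
print(robot.observe())
E
```

```text
cell.py
pics
top 400.26723380918423 278.8682892430026 216.53173305444005 [[-0.021, -0.997, 0.0744, 0.5003], [-0.9997, 0.0218, 0.0102, 0.0368], [-0.0118, -0.0742, -0.9972, 1.0106], [0.0, 0.0, 0.0, 1.0]]
side 474.32837315571635 273.32971268523096 208.9025878857494 [[0.995, -0.0591, 0.0804, 0.4601], [-0.0998, -0.6163, 0.7812, -0.8206], [0.0034, -0.7853, -0.6191, 0.7744], [0.0, 0.0, 0.0, 1.0]]
{'time': 0.1, 'qpos': array([ 1.03697314e+00,  3.42658566e-01,  1.52490287e+00, -6.16387971e-07,
        1.27541595e+00, -1.45984271e-01]), 'qvel': array([-0.00150974, -0.00161156, -0.00146887, -0.00124078, -0.00083567,
        0.00112244]), 'joint_efforts': array([ 9.05940869e-04, -4.32004809e+01, -2.44694424e+01,  7.18954951e-02,
        5.26627118e-02, -7.40117343e-05]), 'tool_pos': array([0.19846131, 0.48591815, 0.40411793]), 'tool_rot': array([-3.14022257e+00, -2.00848584e-04,  2.75375378e+00]), 'contact_force': array([ 0.40043979,  0.14489942, -0.24713791]), 'torque': array([-0.0090156 , -0.05132102,  0.01865578]), 'grip_force': 0.0, 'opening': 0.09171245659010001}
```

View pics/top0.png

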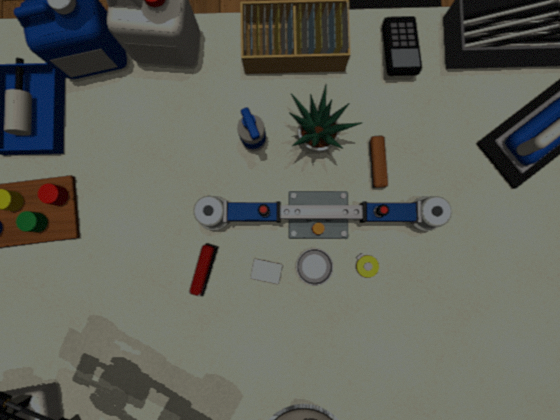

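View pics/side0.png

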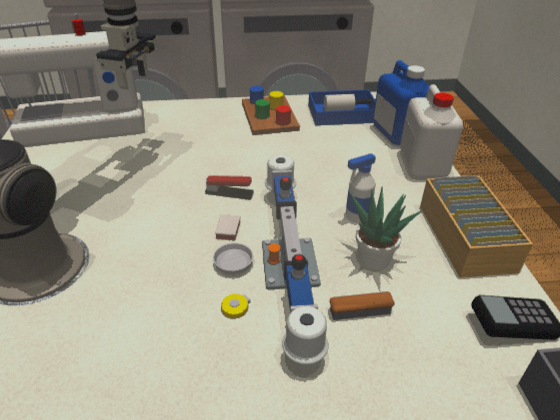

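The top view shows the left knob's red dot near (264,210), the right one near (382,210), and the tube running along the image rows. In the side view the left knob is near (286,183) and the right near (298,262), with free space around both.

```bash
cat > h.py <<'E'
from cell import robot
import cv2,numpy as np
def ray(c,u,v):
    P=np.array(c["pose"]);d=P[:3,:3]@[(u-c["cx"])/c["fx"],(v-c["cy"])/c["fy"],1];return P[:3,3],d/np.linalg.norm(d)
def onz(c,u,v,z):
    o,d=ray(c,u,v);return o+d*(z-o[2])/d[2]
def dot(c,u,v,r=14):
    im=c["image"].astype(int)[v-r:v+r,u-r:u+r];m=((im[...,0]>90)&(im[...,0]>1.8*im[...,1])&(im[...,0]>1.8*im[...,2])).astype(np.uint8)
    n,l,s,ce=cv2.connectedComponentsWithStats(m);k=1+s[1:,4].argmax();return ce[k]+[u-r,v-r],s[k,4]
def tri(a,b):
    A=np.zeros((3,3));y=np.zeros(3)
    for o,d in(a,b):
        M=np.eye(3)-np.outer(d,d);A+=M;y+=M@o
    return np.linalg.solve(A,y)
E
python3 - <<'E'
from h import *
t=robot.read_camera("top");s=robot.read_camera("side")
for n,a,b in(("L",(264,210),(286,183)),("R",(382,210),(298,262))):
    pa,na=dot(t,*a);pb,nb=dot(s,*b);print(n,pa,na,pb,nb,onz(t,*pa,.146),onz(s,*pb,.146),tri(ray(t,*pa),ray(s,*pb)))
# shoes: centre holes
g=cv2.cvtColor(t["image"],cv2.COLOR_RGB2GRAY)
for u,v in((209,211),(434,211)):
    print(onz(t,u,v,.118))
E
```

```text
L [262.67857143 209.        ] 28 [285.1875 179.    ] 16 [0.58197175 0.08044346 0.146     ] [0.58036074 0.08149914 0.146     ] [0.58106137 0.08045954 0.14675922]
R [383.5483871  209.41935484] 31 [298.40540541 257.18918919] 37 [ 0.575274   -0.18099625  0.146     ] [ 0.57425636 -0.17933322  0.146     ] [ 0.57459659 -0.18061775  0.14727688]
[0.58277871 0.2023962  0.118     ]
[ 0.57168877 -0.29997223  0.118     ]
```

Careful with the scale: shifts go in shares of 0.3 m and turns go in shares of 120 degrees. That gives: -0.028 m / 0.3 = -0.0933, -0.1213 rad / 2.0944 = -0.0579.

Emit:
drive_effector(motion="0 0 0 0 0 -0.0579;0 0 0 0 0 -0.0579;0 0 0 0 0 -0.0579;-0.0933 -0.0933 0 0 0 0;-0.0933 -0.0933 0 0 0 0;-0.0933 -0.0933 0 0 0 0;-0.0933 -0.0933 0 0 0 0;-0.0933 -0.0933 0 0 0 0", aperture=0.06, grip_n=40)

```text
time: 0.87
tool_pos: [0.3359, 0.3413, 0.4047]
tool_rot: [3.142, -0.0, 3.118]
contact_force: [0.2, 1.4, 0.1]
opening: 0.0603
grip_force: 0.0
```

Emit:
drive_effector(motion="-0.0933 -0.0933 0 0 0 0;-0.0933 -0.0933 0 0 0 0;-0.0933 -0.0933 0 0 0 0;-0.0933 -0.0933 0 0 0 0;-0.0933 -0.0933 0 0 0 0;-0.0933 -0.0933 0 0 0 0;-0.0933 -0.0933 0 0 0 0;0 0 0 0 0 0")

```text
time: 1.53
tool_pos: [0.5301, 0.1373, 0.4041]
tool_rot: [-3.14, 0.002, 3.112]
contact_force: [-1.2, -0.2, 0.4]
opening: 0.0601
grip_force: 0.0
```

In the tool's units: -0.0275 m / 0.3 = -0.0917, -0.0262 m / 0.3 = -0.0873.

Emit:
drive_effector(motion="-0.0873 -0.0917 0 0 0 0;-0.0873 -0.0917 0 0 0 0;0 0 0.0833 0 0 0;0 0 0.0833 0 0 0;0 0 0.0667 0 0 0;0 0 0 0 0 0;0 0 0 0 0 0")

```text
time: 2.12
tool_pos: [0.5772, 0.0861, 0.3341]
tool_rot: [3.142, -0.003, 3.118]
contact_force: [-0.0, -0.1, -0.6]
opening: 0.0599
grip_force: 0.0
```

```bash
python3 - <<'E'
from h import *
print(robot.observe()["tool_pos"],robot.observe()["tool_rot"])
t=robot.read_camera("side")["image"][60:360,150:450]
cv2.imwrite("pics/s1.png",cv2.resize(t[:,:,::-1],(600,600)))
E
```

```text
[0.57719589 0.08614811 0.33407723] [ 3.14155157e+00 -2.58138035e-03  3.11786190e+00]
```

View pics/s1.png

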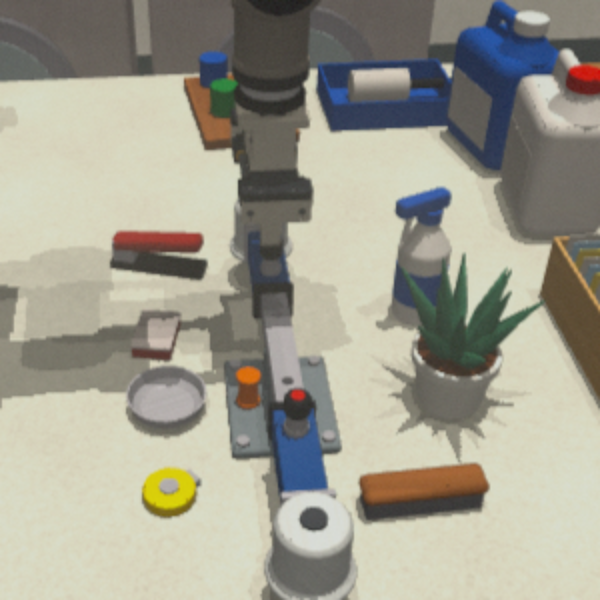

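The gripper hangs straight above the left knob (crop pixel (272,255)) with nothing near it. I'll correct the few mm of offset, lower and grip.

In the tool's units: 0.02 m / 0.3 = 0.0667, -0.0055 m / 0.3 = -0.0183.

Emit:
drive_effector(motion="-0.0133 -0.0183 0 0 0 0;0 0 0.0667 0 0 0;0 0 0.0667 0 0 0;0 0 0 0 0 0;0 0 0 0 0 0")

```text
time: 2.58
tool_pos: [0.5816, 0.0801, 0.2954]
tool_rot: [3.142, 0.0, 3.118]
contact_force: [-0.8, -0.2, 0.9]
opening: 0.06
grip_force: 0.0
```

Emit:
drive_effector(motion="0 0 0 0 0 0;0 0 0 0 0 0;0 0 0 0 0 0;0 0 0 0 0 0;0 0 0 0 0 0;0 0 0 0 0 0", aperture=0.015, grip_n=40)

```text
time: 3.08
tool_pos: [0.5814, 0.0803, 0.295]
tool_rot: [3.141, 0.0, 3.118]
contact_force: [0.5, 2.0, -0.2]
opening: 0.0249
grip_force: 4.8
```

Emit:
drive_effector(motion="0 0 0 0 0 0;0 0 0 0 0 0;0 0 0 0 0 0;0 0 0 0 0 0")

```text
time: 3.42
tool_pos: [0.5814, 0.0804, 0.295]
tool_rot: [3.141, 0.001, 3.118]
contact_force: [-0.2, 1.3, 3.5]
opening: 0.0238
grip_force: 40.0
```

Emit:
drive_effector(motion="0 0 -0.0133 0 0 0;0 0 -0.0133 0 0 0;0 0 -0.0133 0 0 0;0 0 -0.0033 0 0 0;0 0 0 0 0 0;0 0 0 0 0 0;0 0 0 0 0 0")

```text
time: 4.0
tool_pos: [0.5813, 0.0803, 0.3074]
tool_rot: [3.141, -0.0, 3.118]
contact_force: [4.1, 2.7, -7.4]
opening: 0.0237
grip_force: 40.0
```

In the tool's units: 0.005 m / 0.3 = 0.0167.

Emit:
drive_effector(motion="0 0.0167 0 0 0 0;0 0.0167 0 0 0 0;0 0.0167 0 0 0 0;0 0.0167 0 0 0 0;0 0.0167 0 0 0 0;0 0 0 0 0 0;0 0 0 0 0 0;0 0 0 0 0 0")

```text
time: 4.67
tool_pos: [0.5819, 0.1058, 0.3077]
tool_rot: [3.14, 0.0, 3.118]
contact_force: [3.4, 2.6, -6.5]
opening: 0.0237
grip_force: 40.0
```

In the tool's units: 0.004 m / 0.3 = 0.0133, 0.002 m / 0.3 = 0.0067.

Emit:
drive_effector(motion="0 0 0.0133 0 0 0;0 0 0.0133 0 0 0;0 0 0.0133 0 0 0;0 0 0.0067 0 0 0;0 0 0 0 0 0;0 0 0 0 0 0;0 0 0 0 0 0")

```text
time: 5.25
tool_pos: [0.5819, 0.1054, 0.295]
tool_rot: [3.141, 0.001, 3.118]
contact_force: [-2.1, 2.6, 6.4]
opening: 0.0238
grip_force: 40.0
```

In the tool's units: -0.03 m / 0.3 = -0.1, -0.02 m / 0.3 = -0.0667.

Emit:
drive_effector(motion="0 0 0 0 0 0;0 0 0 0 0 0;0 0 0 0 0 0;0 0 0 0 0 0;0 0 -0.0667 0 0 0;0 0 -0.1 0 0 0;0 0 -0.1 0 0 0;0 0 0 0 0 0", aperture=0.06, grip_n=40)

```text
time: 5.92
tool_pos: [0.5829, 0.1052, 0.3798]
tool_rot: [3.141, 0.01, 3.118]
contact_force: [0.1, 0.7, 0.7]
opening: 0.0596
grip_force: 0.0
```

Emit:
drive_effector(motion="0 -0.12 0 0 0 0;0 -0.12 0 0 0 0;0 -0.12 0 0 0 0;0 -0.12 0 0 0 0;0 -0.12 0 0 0 0;0 -0.12 0 0 0 0;0 -0.12 0 0 0 0;0 -0.1133 0 0 0 0")

```text
time: 6.58
tool_pos: [0.5746, -0.1828, 0.3732]
tool_rot: [-3.142, -0.001, 3.117]
contact_force: [1.6, -0.3, 0.1]
opening: 0.06
grip_force: 0.0
```

Emit:
drive_effector(motion="0 0 0 0 0 0;0 0 0 0 0 0;0 0 0 0 0 0")

```text
time: 6.83
tool_pos: [0.5749, -0.1805, 0.3732]
tool_rot: [3.141, -0.001, 3.117]
contact_force: [0.2, 0.5, 0.1]
opening: 0.0598
grip_force: 0.0
```

```bash
python3 - <<'E'
from h import *
t=robot.read_camera("top");s=robot.read_camera("side")
cv2.imwrite("pics/t2.png",cv2.resize(t["image"][130:300,180:460,::-1],(784,476)));cv2.imwrite("pics/s2.png",cv2.resize(s["image"][100:300,200:400,::-1],(600,600)))
for c,p in((t,(251,209)),(s,(284,176))):
    q,n=dot(c,*p,r=12);print(q,n,onz(c,*q,.146))
E
```

```text
[251.16216216 209.02702703] 37 [0.58246645 0.10545544 0.146     ]Traceback (most recent call last):
  File "<stdin>", line 5, in <module>
  File "h.py", line 9, in dot
    n,l,s,ce=cv2.connectedComponentsWithStats(m);k=1+s[1:,4].argmax();return ce[k]+[u-r,v-r],s[k,4]
                                                     ~~~~~~~~~~~~~~^^
ValueError: attempt to get argmax of an empty sequence
```

View pics/t2.png

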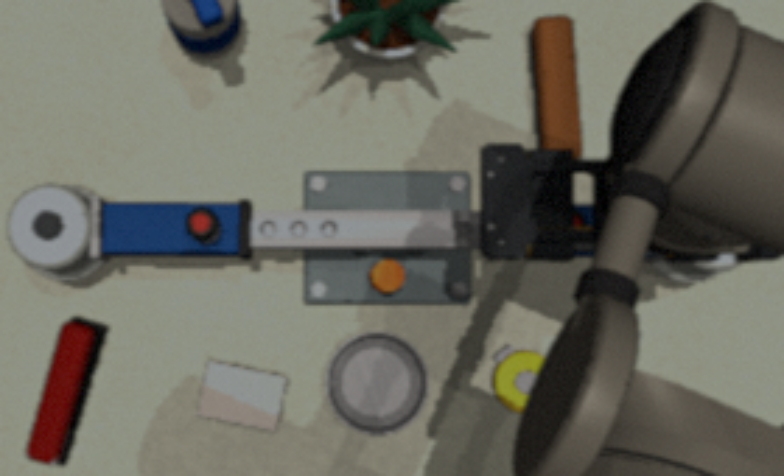

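View pics/s2.png

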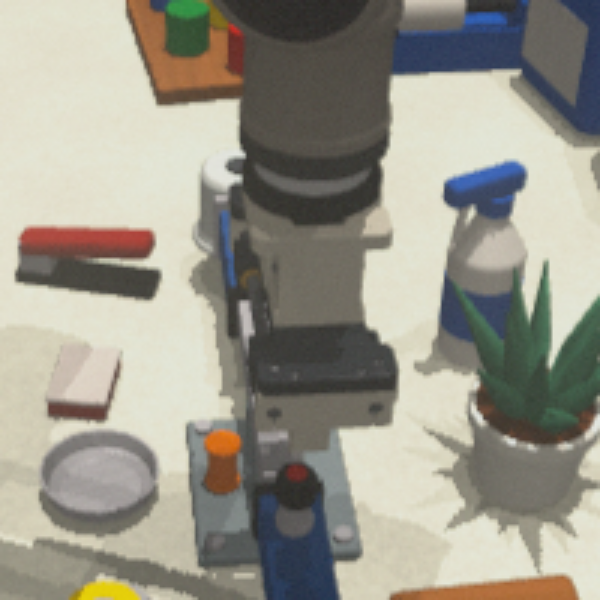

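Left sleeve: red dot at crop (201,222), moved 25.0 mm along the tube; the bystanders are unmoved. Gripper is over the right knob, so I'll lower and grip.

In the tool's units: 0.02 m / 0.3 = 0.0667, 0.018 m / 0.3 = 0.06.

Emit:
drive_effector(motion="0 0 0.0667 0 0 0;0 0 0.0667 0 0 0;0 0 0.0667 0 0 0;0 0 0.06 0 0 0;0 0 0 0 0 0;0 0 0 0 0 0;0 0 0 0 0 0")

```text
time: 7.52
tool_pos: [0.5756, -0.18, 0.2969]
tool_rot: [-3.141, 0.002, 3.119]
contact_force: [-0.6, 0.2, 0.3]
opening: 0.0601
grip_force: 0.0
```

Emit:
drive_effector(motion="0 0 0 0 0 0;0 0 0 0 0 0;0 0 0 0 0 0;0 0 0 0 0 0;0 0 0 0 0 0;0 0 0 0 0 0;0 0 0 0 0 0;0 0 0 0 0 0", aperture=0.015, grip_n=40)

```text
time: 8.18
tool_pos: [0.5751, -0.1806, 0.2959]
tool_rot: [3.141, 0.0, 3.118]
contact_force: [-0.4, 1.0, 1.8]
opening: 0.0238
grip_force: 40.0
```

Emit:
drive_effector(motion="0 0 0 0 0 0;0 0 0 0 0 0;0 0 0 0 0 0;0 0 0 0 0 0")

```text
time: 8.52
tool_pos: [0.5751, -0.1806, 0.2959]
tool_rot: [3.142, 0.0, 3.118]
contact_force: [-0.4, 1.9, 3.5]
opening: 0.0235
grip_force: 40.0
```

In the tool's units: -0.004 m / 0.3 = -0.0133, -0.001 m / 0.3 = -0.0033.

Emit:
drive_effector(motion="0 0 -0.0133 0 0 0;0 0 -0.0133 0 0 0;0 0 -0.0133 0 0 0;0 0 -0.0033 0 0 0;0 0 0 0 0 0;0 0 0 0 0 0;0 0 0 0 0 0")

```text
time: 9.1
tool_pos: [0.5751, -0.1806, 0.3083]
tool_rot: [3.141, -0.0, 3.118]
contact_force: [3.0, 0.4, -7.2]
opening: 0.0238
grip_force: 40.0
```

In the tool's units: -0.005 m / 0.3 = -0.0167.

Emit:
drive_effector(motion="0 -0.0167 0 0 0 0;0 -0.0167 0 0 0 0;0 -0.0167 0 0 0 0;0 -0.0167 0 0 0 0;0 -0.0167 0 0 0 0;0 0 0 0 0 0;0 0 0 0 0 0;0 0 0 0 0 0")

```text
time: 9.77
tool_pos: [0.5744, -0.2065, 0.3088]
tool_rot: [-3.14, 0.0, 3.117]
contact_force: [2.4, -3.0, -7.1]
opening: 0.0237
grip_force: 40.0
```

In the tool's units: 0.004 m / 0.3 = 0.0133, 0.0005 m / 0.3 = 0.0017.

Emit:
drive_effector(motion="0 0.0017 0.0133 0 0 0;0 0 0.0133 0 0 0;0 0 0.0133 0 0 0;0 0 0.0067 0 0 0;0 0 0 0 0 0;0 0 0 0 0 0;0 0 0 0 0 0;0 0 0 0 0 0")

```text
time: 10.43
tool_pos: [0.5745, -0.2053, 0.2958]
tool_rot: [-3.141, 0.001, 3.118]
contact_force: [-2.8, -3.0, 5.7]
opening: 0.0236
grip_force: 40.0
```

```bash
python3 - <<'E'
from h import *
s=robot.read_camera("side");cv2.imwrite("pics/s3.png",cv2.resize(s["image"][100:350,180:430,::-1],(600,600)))
E
```

```text
(no output)
```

View pics/s3.png

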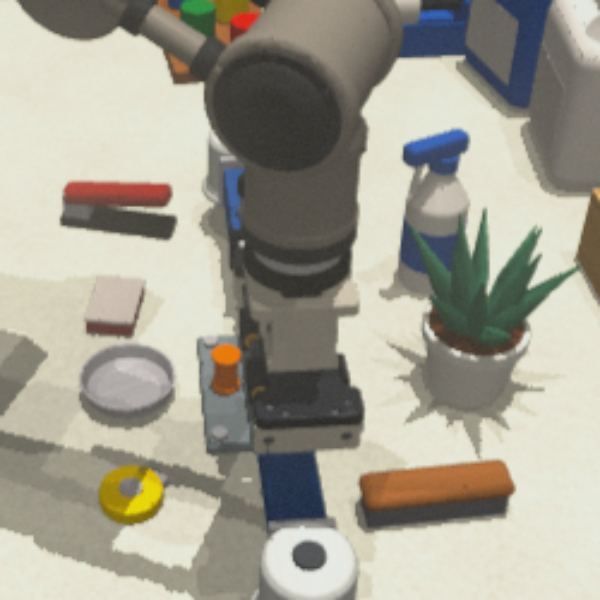

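The right sleeve has moved 24.7 mm. The TCP is back at its home height (0.2958 against 0.2959 before the pull) with about 6 N of upward reaction, so the pin is home. In the picture the gripper sits on the knob (crop (305,430)) and spool, dish, tape case and brush are where they were.

```bash
python3 -c "
from cell import robot
print(robot.hand_in())"
```

```text
the job is handed in; nothing more can be done
None
```

Both sleeves are let out by one hole (about 25 mm each) with the pins home, and I handed the job in with the gripper holding the right knob down; the left pin was judged home from TCP height, force and sleeve position, since the arm hid it from the side camera.

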